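Screw the glue canister's lid down snug

ROBOT

A 6-joint arm with a two-finger parallel gripper is mounted at the origin on the work surface. World frame = base frame: x ahead of the robot, y to its left, z up, the work surface at z = 0. Lengths are in m, angles in rad, forces in N, time in s.
With the tool pointing down it reaches from about 0.3 to 0.775 m from the base axis. Payload 14.6 kg.
Tool frame: the origin (TCP) lies midway between the tips of the shut fingers; the grasp point (between the pads) lies 19 mm behind it; z points along the fingers, y is the line along which they close (so a half turn about z gives the same grasp; the last joint's range is limited). The gripper opens to 85 mm and grips with 20 to 120 N. Pads are 22 mm wide; open, the fingers measure 114 mm over their backs; the gripper's body (76 mm by 85 mm) begins 54 mm behind the grasp point. The pads swing forward as they close: fully open they stand 13 mm farther back than shut.
Start: joints at [1.231, 0.3, 1.521, -0, 1.321, -0.067], TCP at [0.148, 0.53, 0.231] pointing down, gripper open.
Joint ranges: [-3.03, 3.03], [-0.79, 2.21], [0.23, 2.52], [-1.04, 4.18], [0, 3.07], [-2.55, 2.55]. Speed limits (rad/s): [2.22, 2.22, 2.57, 3.14, 3.14, 3.14].

INTERFACE

Orientations are given as a unit quaternion [w, x, y, z].
In Python, from plant import env, cams gives the robot as it stands. The module is installed in compiled form; this text tells all that it offers.
- The arm moves only by the tool apply_moves, never from a script. Its argument "steps" is a list of rows, each an object with "travel": the shift along the tool's x, y, z in m, a list of three; "rotation": the turn, a rotation vector about the tool's x, y, z in rad, a list of three; "gripper": the finger opening in m, from 0 to 0.0854. In form: [{"travel": [x, y, z], "rotation": [wx, wy, wz], "gripper": gripper}, ...]. A call has 1 to 10 rows; each row is the pose to reach, as a shift and turn from the pose commanded when the call began, along the tool's axes at that moment; what a row does not reach only later rows make up. A row lasts 1/10 s, in which the tool goes at most 50 mm and 8.59 degrees, less where a joint would pass 70% of its speed; a pose out of reach is approached as far as the arm can. A call with a gripper value outside its range is refused whole. The fingers move at their own pace and stop on an object; the grip force is fixed at half the most. Time passes only in rows, so rows that repeat a pose let the fingers close. It gives the time, the measured TCP pose, the force, the opening and the grip force at its end, in the units of the state.
- env.sense(): the state, without advancing time (a new reading comes with each control period).
- cams.snapshot(name): name is "side" or "top"; returns a dict with "img" (384x512x3 uint8, blue, green, red), "fx", "fy", "cx", "cy" (pixels), "distortion" ([k1, k2, p1, p2, k3] as OpenCV has them; the pictures are not rectified), "rvec" (rotation vector, rad) and "tvec" (3), from world to camera coordinates, as OpenCV has them. Camera axes: x right, y down, z forward; pixel columns grow to the right and rows downward; lengths in m; the calibration is good to about 2 mm. A picture is of the moment at which its call begins. There is no depth.
- env.close_job(): hands the job in; it is judged then, once.
The state is a dict: "t": time; "q": joint angles; "joint_vel": joint speeds; "joint_efforts": joint torques, N m; "position": TCP position; "tcp_rot": TCP orientation; "wrist_force": force on the tool from outside, world axes, zero at the start; "torque": the same for the moment, N m; "grip_width": finger opening in m; "grasp_force": force on a finger pad.
Only numpy, scipy, OpenCV 4.12 (cv2) and the standard library are available. Lean on these libraries where they do the work, as an engineer would, in place of code of your own. Each camera call takes 0.05 s, during which the arm holds its last target. There are 200 camera calls.

TASK

The glue canister on the packing bench has been refilled and its lid is only loosely on: turn the lid clockwise by its posts (pushing them round with a closed gripper does it) until it meets its gasket and is properly snug, about 0.65 N m. Do not overtighten it (over 0.90 N m crushes the gasket), leave it tight, and leave everything else on the bench where it stands.

Things in the scene. Friction and masses are not known exactly. Their poses are not given: they have to be found in the camera images.
- lid: Screw lid of the glue canister: a plain aluminium disc 140 mm across, 24 mm thick, knurled rim. Origin: centre of its flat top face, 141 to 148 mm above the bench; z up along the screw axis, x towards post A. Two upright round steel posts stand on it, 24 mm in diameter, 34 mm high, 50 mm from the centre on opposite sides; between them is only a 3 mm high boss, 40 mm across, in the middle.
- lid_top (a point): Centre of the lid's top face (same point as the lid's origin). The lid tightens clockwise seen from above and sinks 1.6 mm per radian. It stays where it is left. Turned loose it takes about 0.08 N m (1.6 N square on a post). Turned anticlockwise it loosens and leaves the gasket.
- post_a (a point): Centre of the upper end of post A (at the lid's +x), 34 mm above the lid's top face. Somewhere from 1.2 to 3.8 rad after the start, a place that differs each time and cannot be seen, the lid meets the gasket: the torque jumps to about 0.43 N m (8.6 N at a post) and then climbs by 1.0 N m per further radian.
- post_b (a point): Centre of the upper end of post B (at the lid's -x), 34 mm above the lid's top face. Snug is 0.48 to 0.90 N m about the lid's axis: 10 to 18 N square on a post, 0.05 to 0.47 rad past meeting the gasket. More crushes the gasket. Let go within that range, the lid hardly springs back.
- canister: The canister: aluminium can 132 mm across and 132 mm high, on a fixed steel plate 180 x 180 x 12 mm between four grey clamp blocks 62 mm high. Bolted down, it cannot move. Origin: centre of the plate's underside, on the bench, on the screw axis; z up. Its yaw does not tell where the lid meets the gasket.
- bottle_a: Bystander: standing wine bottle, 88 mm across, 306 mm high. Origin at the centre of its foot.
- bottle_b: Bystander: a second such bottle. Origin at the centre of its foot.
- spare_lid: Bystander: a spare lid like the other, lying on the bench, posts up, 58 mm high in all. Origin at the centre of its underside.
- tape_roll: Bystander: roll of packing tape lying flat, 100 mm across, 48 mm high. Origin at the centre of its underside.
- brush: Bystander: hand brush lying on the bench, under 60 mm high, along its x axis.
- wrench: Bystander: steel wrench lying on the bench, under 30 mm high, along its x axis.
- tape_dispenser: Bystander: tape dispenser, 160 x 56 mm, 82 mm high. Origin at the centre of its underside.
- wood_block: Bystander: wooden block 120 x 60 mm, 30 mm high. Origin at the centre of its underside.

How it is judged:
By the outcome, as a careful person would: the job done as asked, in the order asked, and still so for the second after the job is handed in, with the robot touching nothing.
It also fails if it takes over 58 s, if anything falls off the work surface, if the arm or the gripper's body presses on something with over 40 N, if the wrist force passes 120 N, or if a joint passes its speed limit or range.

## Working session

There is one attempt and no reset: what is moved stays moved. The work goes in short steps, Python scripts to look and compute and a tool call to move; the robot and the scene stay as the last step left them, time stands still between calls to the robot, and variables do not carry over. Pictures are saved under pics/ and viewed, at most 10 in all, crops included, and the job is handed in when it is done.

Besides the shell and the picture viewer there is one more tool, called as name(argument=value, ...), one argument or row to a line, values as JSON. apply_moves: Moves the arm, as the interface text tells. Its arguments: {"type":"object","properties":{"steps":{"type":"array"}},"required":["steps"]}

```bash
mkdir -p pics; python3 - <<'E'
from plant import env,cams
import cv2
for n in("top","side"):
    s=cams.snapshot(n);cv2.imwrite(f"pics/{n}0.png",s["img"])
    print(n,{k:v for k,v in s.items() if k!="img"})
print(env.sense())
E
```

```text
top {'fx': 383.6918342239191, 'fy': 383.6918342239191, 'cx': 251.87994850965146, 'cy': 190.0361714511357, 'distortion': array([-0.02610625,  0.        ,  0.        ,  0.        ,  0.        ]), 'rvec': array([ 2.11270643, -2.17557142,  0.14178902]), 'tvec': array([0.01143624, 0.58532114, 1.22668821])}
side {'fx': 366.5121519246167, 'fy': 366.5121519246167, 'cx': 259.75502149481724, 'cy': 192.02885255275123, 'distortion': array([-0.0049889,  0.       ,  0.       ,  0.       ,  0.       ]), 'rvec': array([ 2.42553662, -0.49524004,  0.19407236]), 'tvec': array([-0.51562795,  0.24004567,  1.10926194])}
{'t': 0.1, 'q': array([ 1.23139645e+00,  3.00414448e-01,  1.52151561e+00,  1.74030983e-05,
        1.32069004e+00, -6.66059973e-02]), 'joint_vel': array([ 9.65239420e-04, -4.23075649e-03, -1.01345449e-03,  4.09989326e-04,
        8.93858254e-05,  1.29714660e-03]), 'joint_efforts': array([ 1.92625455e-03, -5.44373953e+01, -3.62364399e+01, -1.08876447e-04,
        3.06364869e-03,  6.41786255e-05]), 'position': array([0.14811621, 0.5294675 , 0.23078009]), 'tcp_rot': array([-1.11828212e-04,  1.35976529e-01,  9.90711926e-01, -5.01470283e-04]), 'wrist_force': array([0.62391177, 1.06439279, 0.03278261]), 'torque': array([ 0.00377378,  0.06088407, -0.01741723]), 'grasp_force': 0.0, 'grip_width': 0.0854544293386627}
```

View pics/top0.png

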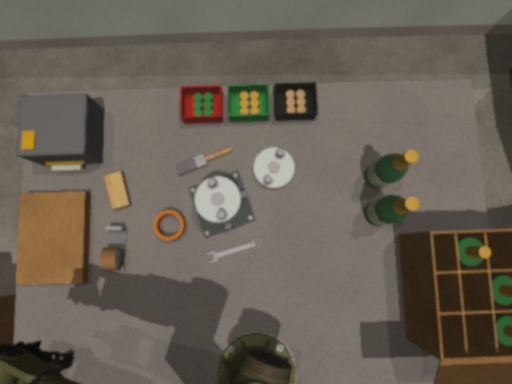

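View pics/side0.png

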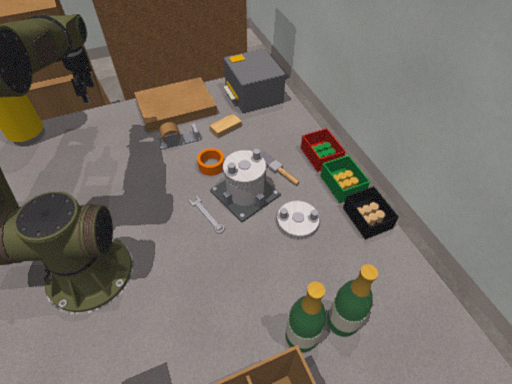

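The top view shows the canister at about (218,198), with the spare lid at (274,168). In the side view the lid is at about (244,163). I'll enlarge both crops.

```bash
python3 - <<'E'
import cv2,numpy as np
a=cv2.imread("pics/top0.png")[160:240,170:250]; b=cv2.imread("pics/side0.png")[140:220,205:285]
r=[cv2.resize(i,(400,400),interpolation=cv2.INTER_CUBIC) for i in (a,b)]
cv2.imwrite("pics/crop.png",np.hstack(r))
E
```

```text
(no output)
```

View pics/crop.png

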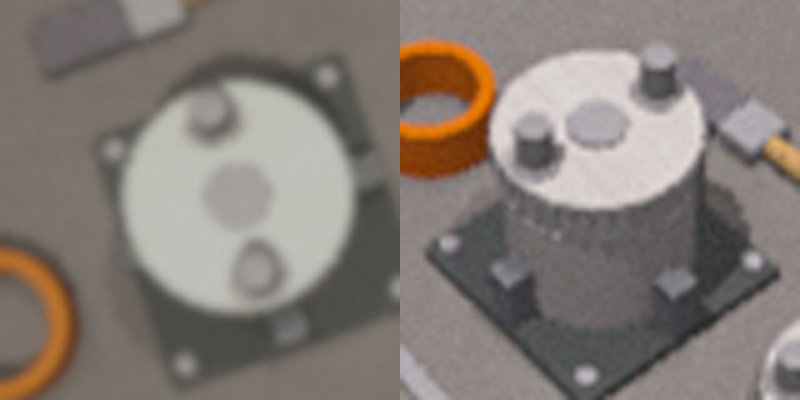

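```bash
cat >h.py <<'E'
import cv2,numpy as np
from plant import env,cams
from scipy.spatial.transform import Rotation as R
def ray(s,p):
    K=np.array([[s["fx"],0,s["cx"]],[0,s["fy"],s["cy"]],[0,0,1]])
    u=cv2.undistortPoints(np.array([[p]],float),K,s["distortion"])[0,0]
    M=cv2.Rodrigues(s["rvec"])[0]
    return -M.T@s["tvec"],M.T@np.r_[u,1]
def atz(s,p,z):
    o,d=ray(s,p);return o+d*(z-o[2])/d[2]
def tri(rs):
    A=0;b=0
    for o,d in rs:
        d=d/np.linalg.norm(d);P=np.eye(3)-np.outer(d,d);A=A+P;b=b+P@o
    return np.linalg.solve(A,b)
E
python3 - <<'E'
from h import *
t=cams.snapshot("top");s=cams.snapshot("side")
T=dict(boss=(217.2,198.8),p1=(211.8,181.3),p2=(222,214.4));S=dict(boss=(244.2,164.6),p1=(256.6,150.4),p2=(231.4,164.5))
for k in T:
    z=.147 if k=="boss" else .178
    print(k,tri([ray(t,T[k]),ray(s,S[k])]),atz(t,T[k],z),atz(s,S[k],z))
import numpy as np
for p in [(116,150),(327,77),(185,366)]: print(atz(t,(170+p[0]/5-.4,160+p[1]/5-.4),.012))
for p in [(449,243),(753,260),(586,375)]: print(atz(s,(205+(p[0]-400)/5-.4,140+p[1]/5-.4),.012))
# bystanders
print(R.from_quat(env.sense()["tcp_rot"],scalar_first=True).as_matrix())
E
```

```text
boss [0.54678191 0.09874047 0.14933288] [0.54684066 0.09902792 0.147     ] [0.54778097 0.10073501 0.147     ]
p1 [0.59492596 0.11024201 0.1850066 ] [0.5956761  0.11114131 0.178     ] [0.59818527 0.11664523 0.178     ]
p2 [0.49703141 0.08164675 0.18704622] [0.4967759  0.08267503 0.178     ] [0.50061354 0.08951147 0.178     ]
[0.59707581 0.1946353  0.012     ]
[0.64293667 0.05040785 0.012     ]
[0.45009044 0.14956588 0.012     ]
[0.45189958 0.15298432 0.012     ]
[0.64513157 0.05533354 0.012     ]
[0.4994406  0.00857533 0.012     ]
[[-9.63018883e-01  2.69433801e-01 -2.41221321e-04]
 [ 2.69433905e-01  9.63018649e-01 -6.73492587e-04]
 [ 5.08389628e-05 -7.13579281e-04 -9.99999744e-01]]
```

apply_moves(
  steps=[
    {"travel": [-0.24, -0.184, 0], "rotation": [0, 0, -0.28], "gripper": 0},
    {"travel": [-0.24, -0.184, 0], "rotation": [0, 0, -0.28], "gripper": 0},
    {"travel": [-0.24, -0.184, 0], "rotation": [0, 0, -0.28], "gripper": 0},
    {"travel": [-0.24, -0.184, 0], "rotation": [0, 0, -0.28], "gripper": 0},
    {"travel": [-0.48, -0.367, 0], "rotation": [0, 0, -0.557], "gripper": 0},
    {"travel": [-0.48, -0.367, 0], "rotation": [0, 0, -0.557], "gripper": 0},
    {"travel": [-0.48, -0.367, 0], "rotation": [0, 0, -0.557], "gripper": 0},
    {"travel": [-0.48, -0.367, 0], "rotation": [0, 0, -0.557], "gripper": 0},
    {"travel": [-0.48, -0.367, 0], "rotation": [0, 0, -0.557], "gripper": 0},
    {"travel": [-0.48, -0.367, 0], "rotation": [0, 0, -0.557], "gripper": 0},
  ],
)

```text
t: 1.2
position: [0.4386, 0.1434, 0.2314]
tcp_rot: [0.0, -0.142, 0.99, 0.0]
wrist_force: [1.1, 0.5, 0.2]
grip_width: 0.0002
grasp_force: 0.0
```

apply_moves(
  steps=[
    {"travel": [0, 0, 0], "rotation": [0, 0, 0], "gripper": 0},
    {"travel": [0, 0, 0], "rotation": [0, 0, 0], "gripper": 0},
    {"travel": [0, 0, 0], "rotation": [0, 0, 0], "gripper": 0},
  ],
)

```text
t: 1.5
position: [0.4373, 0.1459, 0.2312]
tcp_rot: [-0.0, -0.142, 0.99, 0.0]
wrist_force: [0.8, -0.5, -0.1]
grip_width: -0.0003
grasp_force: 0.0
```

```bash
cat >>h.py <<'E'
C=np.array([.547,.0995])
def st():
    e=env.sense();M=R.from_quat(e["tcp_rot"],scalar_first=True).as_matrix()
    yaw=np.arctan2(M[1,0],M[0,0])
    print("t",e["t"],"pos",e["position"].round(4),"yaw",yaw.round(4),"zax",M[:,2].round(4),"F",e["wrist_force"].round(2),"M",e["torque"].round(3),"q6",e["q"][5].round(3),"C in tool",(M.T@np.r_[C-e["position"][:2],0])[:2].round(4),"F tool",(M.T@e["wrist_force"]).round(2))
    return e,M
E
python3 - <<'E'
from h import *
e,M=st()
print(M.T@(np.array([.511,.046,.22])-e["position"]))
E
```

```text
t 1.5 pos [0.4373 0.1459 0.2312] yaw -2.8567 zax [-3.e-04  1.e-04 -1.e+00] F [ 0.81 -0.49 -0.12] M [ 0.002 -0.053  0.037] q6 -1.613 C in tool [-0.0922 -0.0753] F tool [-0.63 -0.7   0.12]
[-0.04265093 -0.1165759   0.01121209]
```

apply_moves(
  steps=[
    {"travel": [-0.0427, -0.1166, 0.011], "rotation": [0, 0, 0], "gripper": 0},
    {"travel": [-0.0427, -0.1166, 0.011], "rotation": [0, 0, 0], "gripper": 0},
    {"travel": [-0.0427, -0.1166, 0.011], "rotation": [0, 0, 0], "gripper": 0},
    {"travel": [-0.0427, -0.1166, 0.011], "rotation": [0, 0, 0], "gripper": 0},
    {"travel": [-0.0427, -0.1166, 0.011], "rotation": [0, 0, 0], "gripper": 0},
    {"travel": [-0.0427, -0.1166, 0.035], "rotation": [0, 0, 0], "gripper": 0},
    {"travel": [-0.0427, -0.1166, 0.05], "rotation": [0, 0, 0], "gripper": 0},
    {"travel": [-0.0427, -0.1166, 0.06], "rotation": [0, 0, 0], "gripper": 0},
    {"travel": [-0.0427, -0.1166, 0.066], "rotation": [0, 0, 0], "gripper": 0},
    {"travel": [-0.0427, -0.1166, 0.07], "rotation": [0, 0, 0], "gripper": 0},
  ],
)

```text
t: 2.5
position: [0.5114, 0.046, 0.1614]
tcp_rot: [0.0, -0.142, 0.99, 0.0]
wrist_force: [0.2, -0.6, -0.4]
grip_width: 0.0001
grasp_force: 0.0
```

```bash
python3 - <<'E'
from h import *
st()
s=cams.snapshot("side")["img"][110:210,190:300];cv2.imwrite("pics/s1.png",cv2.resize(s,(660,600),interpolation=cv2.INTER_CUBIC))
E
```

```text
t 2.5 pos [0.5114 0.046  0.1614] yaw -2.8564 zax [ 3.e-04  1.e-04 -1.e+00] F [ 0.17 -0.63 -0.41] M [-0.047  0.02   0.037] q6 -1.838 C in tool [-0.0493  0.0413] F tool [ 0.01 -0.65  0.41]
```

View pics/s1.png

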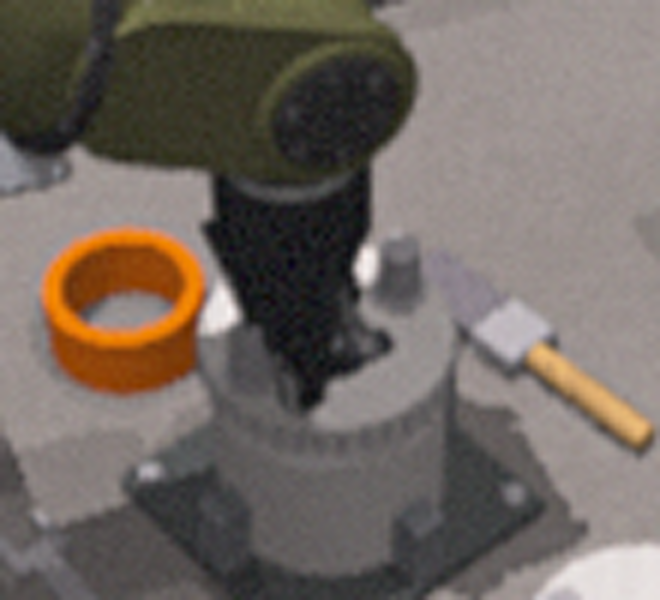

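apply_moves(
  steps=[
    {"travel": [0, 0.005, 0.003], "rotation": [0, 0, 0], "gripper": 0},
    {"travel": [0, 0.01, 0.003], "rotation": [0, 0, 0], "gripper": 0},
    {"travel": [0, 0.013, 0.003], "rotation": [0, 0, 0], "gripper": 0},
    {"travel": [0, 0.015, 0.003], "rotation": [0, 0, 0], "gripper": 0},
    {"travel": [0, 0.015, 0.003], "rotation": [0, 0, 0], "gripper": 0},
  ],
)

```text
t: 3.05
position: [0.5072, 0.06, 0.1585]
tcp_rot: [0.0, -0.142, 0.99, -0.0]
wrist_force: [-1.0, -0.4, 0.2]
grip_width: 0.0002
grasp_force: 0.0
```

```bash
cat >>h.py <<'E'
def rows(cx,cy,al):
    c=np.array([cx,cy,0])
    for a in al:
        v=c-R.from_rotvec([0,0,a]).apply(c); print([round(v[0],4),round(v[1],4),round(.0016*a,4)],round(a,4))
E
python3 - <<'E'
from h import *
e,M=st(); c=(M.T@np.r_[C-e["position"][:2],0])
rows(c[0],c[1],np.arange(1,11)*.06)
E
```

```text
t 3.05 pos [0.5072 0.06   0.1585] yaw -2.857 zax [ 3.e-04  0.e+00 -1.e+00] F [-1.   -0.38  0.2 ] M [-0.004  0.029 -0.039] q6 -1.809 C in tool [-0.0492  0.0267] F tool [ 1.06 -0.08 -0.2 ]
[np.float64(0.0015), np.float64(0.003), np.float64(0.0001)] 0.06
[np.float64(0.0028), np.float64(0.0061), np.float64(0.0002)] 0.12
[np.float64(0.004), np.float64(0.0092), np.float64(0.0003)] 0.18
[np.float64(0.0049), np.float64(0.0125), np.float64(0.0004)] 0.24
[np.float64(0.0057), np.float64(0.0157), np.float64(0.0005)] 0.3
[np.float64(0.0063), np.float64(0.0191), np.float64(0.0006)] 0.36
[np.float64(0.0066), np.float64(0.0224), np.float64(0.0007)] 0.42
[np.float64(0.0068), np.float64(0.0258), np.float64(0.0008)] 0.48
[np.float64(0.0067), np.float64(0.0291), np.float64(0.0009)] 0.54
[np.float64(0.0065), np.float64(0.0325), np.float64(0.001)] 0.6
```

apply_moves(
  steps=[
    {"travel": [0.0015, 0.003, 0.0001], "rotation": [0, 0, 0.06], "gripper": 0},
    {"travel": [0.0028, 0.0061, 0.0002], "rotation": [0, 0, 0.12], "gripper": 0},
    {"travel": [0.004, 0.0092, 0.0003], "rotation": [0, 0, 0.18], "gripper": 0},
    {"travel": [0.0049, 0.0125, 0.0004], "rotation": [0, 0, 0.24], "gripper": 0},
    {"travel": [0.0057, 0.0157, 0.0005], "rotation": [0, 0, 0.3], "gripper": 0},
    {"travel": [0.0063, 0.0191, 0.0006], "rotation": [0, 0, 0.36], "gripper": 0},
    {"travel": [0.0066, 0.0224, 0.0007], "rotation": [0, 0, 0.42], "gripper": 0},
    {"travel": [0.0068, 0.0258, 0.0008], "rotation": [0, 0, 0.48], "gripper": 0},
    {"travel": [0.0067, 0.0291, 0.0009], "rotation": [0, 0, 0.54], "gripper": 0},
    {"travel": [0.0065, 0.0325, 0.001], "rotation": [0, 0, 0.6], "gripper": 0},
  ],
)

```text
t: 4.05
position: [0.4917, 0.089, 0.1573]
tcp_rot: [-0.0, 0.159, 0.987, -0.0]
wrist_force: [-1.4, -1.4, 1.3]
grip_width: 0.0001
grasp_force: 1.0
```

```bash
python3 - <<'E'
from h import *
st()
t=cams.snapshot("top")["img"][150:250,160:270];s=cams.snapshot("side")["img"][110:210,190:300];cv2.imwrite("pics/s2.png",cv2.resize(np.hstack([t,s]),(792,360),interpolation=cv2.INTER_CUBIC))
E
```

```text
t 4.05 pos [0.4917 0.089  0.1573] yaw 2.8231 zax [-4.e-04 -3.e-04 -1.e+00] F [-1.45 -1.38  1.32] M [-0.198  0.178 -0.019] q6 -1.146 C in tool [-0.0492  0.0273] F tool [ 0.94 -1.76 -1.32]
```

View pics/s2.png

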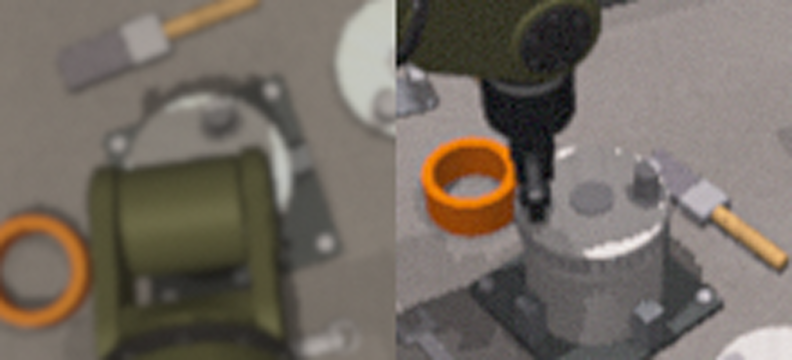

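```bash
python3 - <<'E'
from h import *
s=cams.snapshot("side")
p=atz(s,(259,156.8),.180);print(p,np.arctan2(p[1]-.1,p[0]-.547))
e,M=st(); c=(M.T@np.r_[C-e["position"][:2],0])
rows(c[0],c[1],np.arange(1,11)*.055)
print();rows(c[0],c[1],np.r_[np.arange(1,9)*.04])
E
```

```text
[0.59316459 0.08532521 0.18      ] -0.3077785943850569
t 4.2 pos [0.4919 0.0891 0.1574] yaw 2.8272 zax [ 2.e-04  0.e+00 -1.e+00] F [-0.23  0.39 -0.33] M [-0.005  0.002  0.017] q6 -1.15 C in tool [-0.0492  0.0269] F tool [0.34 0.3  0.33]
[np.float64(0.0014), np.float64(0.0027), np.float64(0.0001)] 0.055
[np.float64(0.0027), np.float64(0.0056), np.float64(0.0002)] 0.11
[np.float64(0.0038), np.float64(0.0084), np.float64(0.0003)] 0.165
[np.float64(0.0047), np.float64(0.0114), np.float64(0.0004)] 0.22
[np.float64(0.0055), np.float64(0.0144), np.float64(0.0004)] 0.275
[np.float64(0.0061), np.float64(0.0174), np.float64(0.0005)] 0.33
[np.float64(0.0065), np.float64(0.0204), np.float64(0.0006)] 0.385
[np.float64(0.0068), np.float64(0.0235), np.float64(0.0007)] 0.44
[np.float64(0.0069), np.float64(0.0266), np.float64(0.0008)] 0.495
[np.float64(0.0068), np.float64(0.0297), np.float64(0.0009)] 0.55

[np.float64(0.001), np.float64(0.002), np.float64(0.0001)] 0.04
[np.float64(0.002), np.float64(0.004), np.float64(0.0001)] 0.08
[np.float64(0.0029), np.float64(0.0061), np.float64(0.0002)] 0.12
[np.float64(0.0037), np.float64(0.0082), np.float64(0.0003)] 0.16
[np.float64(0.0044), np.float64(0.0103), np.float64(0.0003)] 0.2
[np.float64(0.005), np.float64(0.0125), np.float64(0.0004)] 0.24
[np.float64(0.0055), np.float64(0.0146), np.float64(0.0004)] 0.28
[np.float64(0.006), np.float64(0.0168), np.float64(0.0005)] 0.32
```

apply_moves(
  steps=[
    {"travel": [0.0014, 0.0027, 0.0001], "rotation": [0, 0, 0.055], "gripper": 0},
    {"travel": [0.0027, 0.0056, 0.0002], "rotation": [0, 0, 0.11], "gripper": 0},
    {"travel": [0.0038, 0.0084, 0.0003], "rotation": [0, 0, 0.165], "gripper": 0},
    {"travel": [0.0047, 0.0114, 0.0004], "rotation": [0, 0, 0.22], "gripper": 0},
    {"travel": [0.0055, 0.0144, 0.0004], "rotation": [0, 0, 0.275], "gripper": 0},
    {"travel": [0.0061, 0.0174, 0.0005], "rotation": [0, 0, 0.33], "gripper": 0},
    {"travel": [0.0065, 0.0204, 0.0006], "rotation": [0, 0, 0.385], "gripper": 0},
    {"travel": [0.0068, 0.0235, 0.0007], "rotation": [0, 0, 0.44], "gripper": 0},
    {"travel": [0.0069, 0.0266, 0.0008], "rotation": [0, 0, 0.495], "gripper": 0},
    {"travel": [0.0068, 0.0297, 0.0009], "rotation": [0, 0, 0.55], "gripper": 0},
  ],
)

```text
t: 5.2
position: [0.4945, 0.1194, 0.1563]
tcp_rot: [-0.0, 0.42, 0.908, -0.0]
wrist_force: [-1.7, -0.0, -0.0]
grip_width: -0.0001
grasp_force: 1.0
```

```bash
python3 -c "
from h import *
st()"
```

```text
t 5.2 pos [0.4945 0.1194 0.1563] yaw 2.2755 zax [-6.e-04 -1.e-04 -1.e+00] F [-1.72 -0.04 -0.03] M [-0.069  0.347 -0.01 ] q6 -0.54 C in tool [-0.0491  0.0271] F tool [ 1.09 -1.34  0.03]
```

apply_moves(
  steps=[
    {"travel": [0.001, 0.002, 0.0001], "rotation": [0, 0, 0.04], "gripper": 0},
    {"travel": [0.002, 0.004, 0.0001], "rotation": [0, 0, 0.08], "gripper": 0},
    {"travel": [0.0029, 0.0061, 0.0002], "rotation": [0, 0, 0.12], "gripper": 0},
    {"travel": [0.0037, 0.0082, 0.0003], "rotation": [0, 0, 0.16], "gripper": 0},
    {"travel": [0.0044, 0.0103, 0.0003], "rotation": [0, 0, 0.2], "gripper": 0},
    {"travel": [0.005, 0.0125, 0.0004], "rotation": [0, 0, 0.24], "gripper": 0},
    {"travel": [0.0055, 0.0146, 0.0004], "rotation": [0, 0, 0.28], "gripper": 0},
  ],
)

```text
t: 5.9
position: [0.5021, 0.1331, 0.1559]
tcp_rot: [-0.0, 0.542, 0.84, -0.0]
wrist_force: [-1.8, 1.2, -0.0]
grip_width: 0.0001
grasp_force: 1.0
```

apply_moves(
  steps=[
    {"travel": [0.001, 0.002, 0.0001], "rotation": [0, 0, 0.04], "gripper": 0},
    {"travel": [0.002, 0.004, 0.0001], "rotation": [0, 0, 0.08], "gripper": 0},
    {"travel": [0.0029, 0.0061, 0.0002], "rotation": [0, 0, 0.12], "gripper": 0},
    {"travel": [0.0037, 0.0082, 0.0003], "rotation": [0, 0, 0.16], "gripper": 0},
    {"travel": [0.0044, 0.0103, 0.0003], "rotation": [0, 0, 0.2], "gripper": 0},
    {"travel": [0.005, 0.0125, 0.0004], "rotation": [0, 0, 0.24], "gripper": 0},
    {"travel": [0.0055, 0.0146, 0.0004], "rotation": [0, 0, 0.28], "gripper": 0},
  ],
)

```text
t: 6.6
position: [0.5132, 0.1441, 0.1555]
tcp_rot: [-0.0, 0.654, 0.757, -0.0]
wrist_force: [-2.3, 1.2, 0.4]
grip_width: 0.0003
grasp_force: 0.9
```

apply_moves(
  steps=[
    {"travel": [0.001, 0.002, 0.0001], "rotation": [0, 0, 0.04], "gripper": 0},
    {"travel": [0.002, 0.004, 0.0001], "rotation": [0, 0, 0.08], "gripper": 0},
    {"travel": [0.0029, 0.0061, 0.0002], "rotation": [0, 0, 0.12], "gripper": 0},
    {"travel": [0.0037, 0.0082, 0.0003], "rotation": [0, 0, 0.16], "gripper": 0},
    {"travel": [0.0044, 0.0103, 0.0003], "rotation": [0, 0, 0.2], "gripper": 0},
    {"travel": [0.005, 0.0125, 0.0004], "rotation": [0, 0, 0.24], "gripper": 0},
    {"travel": [0.0055, 0.0146, 0.0004], "rotation": [0, 0, 0.28], "gripper": 0},
  ],
)

```text
t: 7.3
position: [0.5269, 0.1517, 0.1551]
tcp_rot: [-0.0, 0.753, 0.658, -0.0]
wrist_force: [-2.3, 1.0, -0.2]
grip_width: 0.0002
grasp_force: 0.9
```

```bash
python3 -c "
from h import *
st()"
```

```text
t 7.3 pos [0.5269 0.1517 0.1551] yaw 1.4361 zax [-6.e-04  3.e-04 -1.e+00] F [-2.31  0.99 -0.23] M [0.202 0.268 0.051] q6 0.348 C in tool [-0.0491  0.027 ] F tool [ 0.67 -2.43  0.23]
```

apply_moves(
  steps=[
    {"travel": [0.001, 0.002, 0.0001], "rotation": [0, 0, 0.04], "gripper": 0},
    {"travel": [0.002, 0.004, 0.0001], "rotation": [0, 0, 0.08], "gripper": 0},
    {"travel": [0.0029, 0.0061, 0.0002], "rotation": [0, 0, 0.12], "gripper": 0},
    {"travel": [0.0037, 0.0082, 0.0003], "rotation": [0, 0, 0.16], "gripper": 0},
    {"travel": [0.0044, 0.0103, 0.0003], "rotation": [0, 0, 0.2], "gripper": 0},
    {"travel": [0.005, 0.0125, 0.0004], "rotation": [0, 0, 0.24], "gripper": 0},
    {"travel": [0.0055, 0.0146, 0.0004], "rotation": [0, 0, 0.28], "gripper": 0},
  ],
)

```text
t: 8.0
position: [0.5421, 0.1553, 0.1547]
tcp_rot: [-0.0, 0.837, 0.546, -0.0]
wrist_force: [-1.0, 1.7, -0.6]
grip_width: -0.0
grasp_force: 0.9
```

apply_moves(
  steps=[
    {"travel": [0.001, 0.002, 0.0001], "rotation": [0, 0, 0.04], "gripper": 0},
    {"travel": [0.002, 0.004, 0.0001], "rotation": [0, 0, 0.08], "gripper": 0},
    {"travel": [0.0029, 0.0061, 0.0002], "rotation": [0, 0, 0.12], "gripper": 0},
    {"travel": [0.0037, 0.0082, 0.0003], "rotation": [0, 0, 0.16], "gripper": 0},
    {"travel": [0.0044, 0.0103, 0.0003], "rotation": [0, 0, 0.2], "gripper": 0},
    {"travel": [0.005, 0.0125, 0.0004], "rotation": [0, 0, 0.24], "gripper": 0},
    {"travel": [0.0055, 0.0146, 0.0004], "rotation": [0, 0, 0.28], "gripper": 0},
  ],
)

```text
t: 8.7
position: [0.5578, 0.1544, 0.1543]
tcp_rot: [-0.0, 0.906, 0.424, -0.0]
wrist_force: [-1.8, 1.3, -0.8]
grip_width: 0.0001
grasp_force: 0.9
```

apply_moves(
  steps=[
    {"travel": [0.001, 0.002, 0.0001], "rotation": [0, 0, 0.04], "gripper": 0},
    {"travel": [0.002, 0.004, 0.0001], "rotation": [0, 0, 0.08], "gripper": 0},
    {"travel": [0.0029, 0.0061, 0.0002], "rotation": [0, 0, 0.12], "gripper": 0},
    {"travel": [0.0037, 0.0082, 0.0003], "rotation": [0, 0, 0.16], "gripper": 0},
    {"travel": [0.0044, 0.0103, 0.0003], "rotation": [0, 0, 0.2], "gripper": 0},
    {"travel": [0.005, 0.0125, 0.0004], "rotation": [0, 0, 0.24], "gripper": 0},
    {"travel": [0.0055, 0.0146, 0.0004], "rotation": [0, 0, 0.28], "gripper": 0},
  ],
)

```text
t: 9.4
position: [0.5726, 0.1492, 0.1539]
tcp_rot: [-0.0, 0.956, 0.294, 0.0]
wrist_force: [1.1, 2.3, -1.9]
grip_width: -0.0003
grasp_force: 0.9
```

apply_moves(
  steps=[
    {"travel": [0.001, 0.002, 0.0001], "rotation": [0, 0, 0.04], "gripper": 0},
    {"travel": [0.002, 0.004, 0.0001], "rotation": [0, 0, 0.08], "gripper": 0},
    {"travel": [0.0029, 0.0061, 0.0002], "rotation": [0, 0, 0.12], "gripper": 0},
    {"travel": [0.0037, 0.0082, 0.0003], "rotation": [0, 0, 0.16], "gripper": 0},
    {"travel": [0.0044, 0.0103, 0.0003], "rotation": [0, 0, 0.2], "gripper": 0},
    {"travel": [0.005, 0.0125, 0.0004], "rotation": [0, 0, 0.24], "gripper": 0},
    {"travel": [0.0055, 0.0146, 0.0004], "rotation": [0, 0, 0.28], "gripper": 0},
  ],
)

```text
t: 10.1
position: [0.5853, 0.1402, 0.1535]
tcp_rot: [-0.0, 0.988, 0.157, -0.0]
wrist_force: [-0.3, 1.7, -0.4]
grip_width: -0.0
grasp_force: 0.8
```

```bash
python3 -c "
from h import *
st()"
```

```text
t 10.1 pos [0.5853 0.1402 0.1535] yaw 0.3161 zax [-1.e-04  4.e-04 -1.e+00] F [-0.26  1.71 -0.39] M [0.287 0.05  0.029] q6 1.429 C in tool [-0.049   0.0268] F tool [ 0.29 -1.71  0.39]
```

apply_moves(
  steps=[
    {"travel": [0.001, 0.002, 0.0001], "rotation": [0, 0, 0.04], "gripper": 0},
    {"travel": [0.002, 0.004, 0.0001], "rotation": [0, 0, 0.08], "gripper": 0},
    {"travel": [0.0029, 0.0061, 0.0002], "rotation": [0, 0, 0.12], "gripper": 0},
    {"travel": [0.0037, 0.0082, 0.0003], "rotation": [0, 0, 0.16], "gripper": 0},
    {"travel": [0.0044, 0.0103, 0.0003], "rotation": [0, 0, 0.2], "gripper": 0},
    {"travel": [0.005, 0.0125, 0.0004], "rotation": [0, 0, 0.24], "gripper": 0},
    {"travel": [0.0055, 0.0146, 0.0004], "rotation": [0, 0, 0.28], "gripper": 0},
  ],
)

```text
t: 10.8
position: [0.5945, 0.1292, 0.1529]
tcp_rot: [-0.001, 1.0, 0.018, -0.001]
wrist_force: [-3.6, 10.9, -1.6]
grip_width: -0.0
grasp_force: 5.5
```

```bash
cat >>h.py <<'E'
def tq():
    e,M=st();ct=M.T@np.r_[C-e["position"][:2],0]; f=M.T@e["wrist_force"]
    # contact point in tool: x=0, y=+contact offset (post centre 12 mm ahead)
    r=np.array([0,ct[1]-.012])-ct[:2]
    print("torque est",-(r[0]*f[1]-r[1]*f[0]),"efforts",e["joint_efforts"].round(3))
E
python3 - <<'E'
from h import *
for i in range(4): tq(); cams.snapshot("top")
E
```

```text
t 10.8 pos [0.5945 0.1292 0.1529] yaw 0.0368 zax [-0.0012  0.0021 -1.    ] F [-3.62 10.9  -1.55] M [ 1.645  0.478 -0.016] q6 1.686 C in tool [-0.0486  0.0279] F tool [ -3.21 -11.02   1.58]
torque est 0.5739083964894196 efforts [ -6.603 -64.931 -35.566  -2.376  -0.325  -0.776]
t 10.85 pos [0.5947 0.129  0.1529] yaw 0.034 zax [-0.0011  0.0021 -1.    ] F [-3.08  9.81 -1.2 ] M [ 1.531  0.421 -0.023] q6 1.688 C in tool [-0.0486  0.0278] F tool [-2.74 -9.91  1.22]
torque est 0.5147546991563502 efforts [ -5.664 -64.975 -35.516  -2.23   -0.294  -0.475]
t 10.9 pos [0.5946 0.1291 0.1529] yaw 0.0368 zax [-0.0011  0.0019 -1.    ] F [-2.21  8.44 -0.76] M [1.412 0.419 0.042] q6 1.686 C in tool [-0.0487  0.0278] F tool [-1.89 -8.51  0.78]
torque est 0.43689581975314484 efforts [ -5.979 -64.625 -35.625  -1.974  -0.271   0.6  ]
t 10.95 pos [0.5946 0.1291 0.1529] yaw 0.0379 zax [-0.001   0.0018 -1.    ] F [-2.29  8.76 -1.14] M [1.342 0.369 0.02 ] q6 1.685 C in tool [-0.0487  0.0277] F tool [-1.96 -8.83  1.16]
torque est 0.45347205917631145 efforts [ -5.621 -64.69  -35.588  -1.888  -0.261   0.218]
```

apply_moves(
  steps=[
    {"travel": [0.0005, 0.001, 0], "rotation": [0, 0, 0.02], "gripper": 0},
    {"travel": [0.001, 0.002, 0.0001], "rotation": [0, 0, 0.04], "gripper": 0},
    {"travel": [0.0015, 0.003, 0.0001], "rotation": [0, 0, 0.06], "gripper": 0},
    {"travel": [0.002, 0.004, 0.0001], "rotation": [0, 0, 0.08], "gripper": 0},
    {"travel": [0.0025, 0.005, 0.0002], "rotation": [0, 0, 0.1], "gripper": 0},
  ],
)

```text
t: 11.5
position: [0.5972, 0.1246, 0.1527]
tcp_rot: [-0.001, 1.0, -0.031, -0.001]
wrist_force: [-3.1, 12.7, -1.5]
grip_width: -0.0
grasp_force: 6.1
```

```bash
python3 - <<'E'
from h import *
for i in range(2): tq(); cams.snapshot("top")
E
```

```text
t 11.5 pos [0.5972 0.1246 0.1527] yaw -0.0622 zax [-0.0012  0.0025 -1.    ] F [-3.13 12.73 -1.46] M [ 1.96e+00  4.94e-01 -1.00e-03] q6 1.777 C in tool [-0.0485  0.0282] F tool [ -3.91 -12.51   1.5 ]
torque est 0.6535499780298747 efforts [ -7.735 -64.897 -35.55   -2.724  -0.342  -0.405]
t 11.55 pos [0.5972 0.1245 0.1527] yaw -0.0636 zax [-0.0012  0.0025 -1.    ] F [-3.05 13.04 -2.07] M [ 1.91   0.506 -0.085] q6 1.778 C in tool [-0.0485  0.0282] F tool [ -3.87 -12.81   2.11]
torque est 0.6678697891981351 efforts [ -7.273 -64.908 -35.558  -2.665  -0.35   -0.259]
```

apply_moves(
  steps=[
    {"travel": [0, -0.004, 0], "rotation": [0, 0, 0], "gripper": 0},
    {"travel": [0, -0.01, 0], "rotation": [0, 0, 0], "gripper": 0},
    {"travel": [0, -0.013, 0], "rotation": [0, 0, 0], "gripper": 0},
    {"travel": [0, -0.013, -0.01], "rotation": [0, 0, 0], "gripper": 0},
    {"travel": [0, -0.013, -0.04], "rotation": [0, 0, 0], "gripper": 0},
    {"travel": [0, -0.013, -0.08], "rotation": [0, 0, 0], "gripper": 0},
    {"travel": [0, -0.013, -0.1], "rotation": [0, 0, 0], "gripper": 0},
    {"travel": [0, -0.013, -0.1], "rotation": [0, 0, 0], "gripper": 0},
    {"travel": [0, -0.013, -0.1], "rotation": [0, 0, 0], "gripper": 0},
  ],
)

```text
t: 12.5
position: [0.5984, 0.1359, 0.2532]
tcp_rot: [0.0, 0.999, -0.032, 0.0]
wrist_force: [0.0, 0.8, 0.0]
grip_width: -0.0
grasp_force: 0.0
```

```bash
python3 - <<'E'
from h import *
st()
s=cams.snapshot("side")["img"];cv2.imwrite("pics/s3.png",s)
E
```

```text
t 12.5 pos [0.5984 0.1359 0.2532] yaw -0.0641 zax [ 3.e-04 -0.e+00 -1.e+00] F [0.02 0.77 0.01] M [0.02  0.014 0.036] q6 1.799 C in tool [-0.0489  0.0396] F tool [-0.03 -0.77 -0.01]
```

View pics/s3.png

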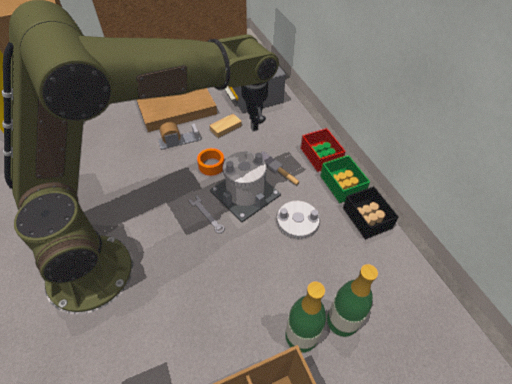

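The gripper is clear at (255,120), the lid is seated at (244,163), and the bystanders look unmoved.

```bash
python3 -c "
from plant import env
print(env.close_job())"
```

```text
the job is handed in; nothing more can be done
None
```

The lid is turned down onto its gasket and snug at about 0.65 N m, estimated from the wrist force. The gripper is clear of it, nothing else on the bench appears to have moved, and the job was handed in at about 12.5 s.

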